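Bring the shell carriage under the filling funnel and clamp it

ROBOT

A 6-joint arm with a two-finger parallel gripper is mounted at the origin on the work surface. World frame = base frame: x ahead of the robot, y to its left, z up, the work surface at z = 0. Lengths are in m, angles in rad, forces in N, time in s.
With the tool pointing down it reaches from about 0.425 to 0.925 m from the base axis. Payload 12.5 kg.
Tool frame: the origin (TCP) lies between the finger pads; the fingertips stand tip_reach ahead of it and the grasp point (between the pads) lies 6 mm ahead of it (tip_reach is the distance from the TCP to the fingertips, in m); z points along the fingers, y is the line along which they close (so a half turn about z gives the same grasp; the last joint's range is limited). The gripper opens to 85 mm and grips with 20 to 120 N. Pads are 22 mm wide; open, the fingers measure 114 mm over their backs; the gripper's body (76 mm by 85 mm) begins 54 mm behind the grasp point. The pads swing forward as they close: fully open they stand 13 mm farther back than shut.
Start: joints at [1.17, 0.491, 1.559, -0, 1.092, -0.106], TCP at [0.182, 0.598, 0.256] pointing down, gripper open.
Joint ranges: [-3.1, 3.1], [-0.84, 2.19], [0.05, 2.79], [-1.13, 4.28], [0.06, 2.93], [-2.69, 2.69]. Speed limits (rad/s): [2.22, 2.22, 2.79, 3.14, 3.14, 3.14].

INTERFACE

Orientations are given as a 3x3 rotation matrix whose columns are the frame's x, y, z axes.
In Python, from plant import * gives the robot as it stands.
- The arm moves only by the tool servo_tool, never from a script. Its arguments are lists of equal length, an entry for each row: "offset": the shift along the tool's x, y, z in m, a list of three; "rotation": the turn, a rotation vector about the tool's x, y, z in degrees, a list of three. A call has 1 to 12 rows; each row is the pose to reach, as a shift and turn from the pose commanded when the call began, along the tool's axes at that moment; what a row does not reach only later rows make up. A row lasts 1/10 s, in which the tool goes at most 50 mm and 8.59 degrees, less where a joint would pass 70% of its speed; a pose out of reach is approached as far as the arm can. A call with a gripper value outside its range is refused whole. "fingers" is the closure, from -1 (fully open) to 1 (shut), set as the call begins (left out, the last holds). The fingers move at their own pace and stop on an object; "force" is the grip in N (left out, the last holds). Time passes only in rows, so rows that repeat a pose let the fingers close. It gives the time, the measured TCP pose, the force, the opening and the grip force at its end, in the units of the state.
- get_obs(): the state, without advancing time (a new reading comes with each control period).
- camera(name): name is "scene" or "top" or "wrist"; returns (picture, depth): 480x640x3 uint8, red, green, blue; 480x640 float32, m along the optical axis (not along the pixel's ray), 0 where there is no reading.
- camera_params(name): a dict with "intrinsics" (3x3 intrinsics, pixels), "R" (3x3) and "t" (3): a world point X has camera coordinates R X + t; the wrist camera has in their place "hand_eye" (4x4, takes a point from camera to tool coordinates, whose origin is the TCP and whose axes are the flange's). Camera axes: x right, y down, z forward; pixel columns grow to the right and rows downward; lengths in m; the calibration is good to about 2 mm. The wrist camera is an equidistant fisheye: a pixel r from the principal point sees the ray r / f radians off the axis. A picture is of the moment at which its call begins: read the wrist's pose just before it. camera_params takes no time and is no camera call.
- sign_off(): hands the job in; it is judged then, once.
Trained networks look in the newest picture that a camera, given by its name, has taken for a name from the list of things; names that differ only in an ending like _2 or _b are one class to them, and where a whole thing is asked for, a point or a joint stands for the part that bears it (a point fixed in the world has none). Each returns a list of dicts, best first, with "conf" (0 to 1); they miss things now and then, are a little off and sometimes report something else, mostly with a low value. They report only what shows in the picture. A call takes as long as a camera call. They do not tell look-alikes from the thing itself.
- recognise(label, camera): "xyz" ([x, y, z] in m, in world coordinates, good to about 4 mm: the middle of the surface that is visible of it).
The state is a dict: "t": time; "qpos": joint angles; "joint_velocities": joint speeds; "joint_torque": joint torques, N m; "tool_pos": TCP position; "eef_rot": TCP orientation; "force": force on the tool from outside, world axes, zero at the start; "torque": the same for the moment, N m; "gripper_width": opening from 0.0 (shut) to 1.0 (fully open); "grip_force": force on a finger pad.
Only numpy, scipy, OpenCV 4.12 (cv2) and the standard library are available. Lean on these libraries where they do the work, as an engineer would, in place of code of your own. Each camera call takes 0.05 s, during which the arm holds its last target. There are 200 camera calls.

TASK

First move the white nylon claw top out from in front of the funnel stand and leave it standing upright in the grey parts tray. Then lift the clamp lever on the carriage, slide the carriage until its stainless shell is centred under the funnel's spout, and press the lever fully down again to lock it there. Do not knock the funnel, and leave the other parts where they are.

Things in the scene. Friction and masses are not known exactly. Their poses are not given: they have to be found in the camera images.
- rail: Fixed slide rail on the bench, 136 x 580 x 48 mm; origin at the centre of its underside. Its y axis is the direction of travel, x points across it, away from the robot, z up. A base plate 12 mm thick carries two steel guide bars (tops 40 mm up) 58 mm before and behind the centre line, and end stops 48 mm high
- carriage (a joint): Place of the carriage along the rail in m, growing to the rail's +y, 0 in its middle, -0.23 to 0.23. Dark plate 108 x 100 mm, top 54 mm above the bench, 0.9 kg; unlocked it slides with 5 N of friction and stays where left; locked it holds against 25 N. The polished shell (open stainless bowl, 90 mm across the rim, 72 mm high) is fixed on it
- shell_mouth (a point): Centre of the open mouth of the shell on the carriage, 126 mm above the bench, on the rail's centre line
- clamp_lever (a joint): Angle of the clamp lever in rad: 0 = locked (lever level, pointing to the robot, against its stop), 1.1 = fully raised, against its upper stop. The clamp begins to bite below about 0.7 and is quite free above 0.75; it counts as locked below 0.12. It stays where it is left; moving it takes about 4 to 8 N at the grip
- lever_hinge (a point): Point on the clamp lever's axis, which is parallel to the rail's y axis; on the carriage 58 mm in front (rail -x) of the shell's axis, 64 mm above the bench. Two lugs stand beside it, 54 mm over both, reaching 17 mm in front of the axis and 16 mm above it
- lever_grip (a point): Middle of the black grip at the lever's end, 67 mm from the hinge axis: a block 36 mm along the lever, 18 mm wide along the rail's y and 20 mm thick; the lever ends 85 mm from the axis, and its shank is 12 x 12 mm
- spout (a point): Centre of the spout's lower end, 144 mm above the bench, over the rail's centre line. The steel funnel is 196 mm across its rim (244 to 252 mm up), its cone narrows to a 26 mm spout at 184 mm. It overhangs the lever when the carriage is under it: there a tool from straight above cannot reach the lever, one tilted 25 to 45 degrees, leaning back towards the robot, can
- funnel_stand: The fixed stand of the funnel; its origin is on the bench 130 mm in front (rail -x) of the spout's axis, its axes are parallel to the rail's. It stands towards one end of the rail or the other. Its post (22 mm, 237 mm high) stands 165 mm behind the spout's axis on a foot plate, and a bar 222 mm above the bench leads forward to the ring under the funnel
- claw_top: White nylon claw top, loose, 0.18 kg, 80 mm high, origin at the centre of its underside. Flange 76 mm across with four stub nipples (96 mm over them, below 32 mm), above it a round neck 30 mm in diameter from 34 to 80 mm. It stands on the bench in front of the funnel stand, just where lever and hand must come
- tray: Shallow grey tray fixed on the bench, 116 (rail x) x 156 mm (rail y), walls 4 mm thick and 16 mm high, floor 4 mm thick; origin at the centre of its underside, axes parallel to the rail's. It is in front of the rail, at the end away from the funnel
- valve_disc: Bystander: grey plastic valve disc lying flat, 90 mm across, 18 mm high, origin at its underside
- gasket: Bystander: rubber claw gasket, a flat ring 100 mm across, 12 mm high, origin at its underside
- spare_shell: Bystander: loose stainless shell like the one on the carriage, 90 mm across, 72 mm high, standing behind the rail, origin at its underside
Things that resemble listed ones, but are neither listed nor needed, are in the scene too. Leave any pink or red look-alike of the tray alone.

How it is judged:
On the way, in this order (a step that is already met when the one before it is completed fails the run):
1. the claw top stands upright in the tray, let go (x of claw_top in the frame of tray between -0.03 and 0.03 m and y of claw_top in the frame of tray between -0.05 and 0.05 m and height (world z) of claw_top below 0.008 m and angle between claw_top's own z axis and vertical below 0.1 rad and contact force between claw_top and the fingers below 0.1 N), for 0.2 s.
2. the clamp lever is raised, freeing the carriage (value of joint clamp_lever above 0.7 rad), for 0.1 s.
3. the shell is centred under the spout within 8 mm while the lever is still up (horizontal distance between shell_mouth and spout below 0.008 m and value of joint clamp_lever above 0.5 rad), for 0.1 s.
At the end, for the whole second after the job is handed in: The shell's mouth is within 8 mm of the spout's axis, the clamp lever is down (below 0.12 rad) and the carriage at rest; the claw top stands upright (within 0.1 rad) and at rest on the floor of the tray (horizontal distance between shell_mouth and spout below 0.008 m and value of joint clamp_lever below 0.12 rad and velocity of joint carriage between -0.005 and 0.005 m/s and x of claw_top in the frame of tray between -0.03 and 0.03 m and y of claw_top in the frame of tray between -0.05 and 0.05 m and height (world z) of claw_top below 0.008 m and angle between claw_top's own z axis and vertical below 0.1 rad and linear speed of claw_top below 0.01 m/s); the robot touches nothing.
It fails at once if the funnel or its stand is knocked by the robot (over 8 N) (contact force between funnel_stand and the arm above 8 N or contact force between funnel_stand and the fingers above 8 N).
It fails at once if the valve disc, gasket or spare shell is disturbed (moved over 15 mm) (distance of any of valve_disc, gasket, spare_shell from where it was at the start of the episode above 0.015 m).
It also fails if it takes over 54 s, if anything falls off the work surface, if the arm or the gripper's body presses on something with over 40 N, if the wrist force passes 120 N, or if a joint passes its speed limit or range.

## Working session

There is one attempt and no reset: what is moved stays moved. The work goes in short steps, Python scripts to look and compute and a tool call to move; the robot and the scene stay as the last step left them, time stands still between calls to the robot, and variables do not carry over. Pictures are saved under pics/ and viewed, at most 10 in all, crops included, and the job is handed in when it is done.

Besides the shell and the picture viewer there is one more tool, called after ">>>" in YAML: its name, and indented under it one key for each argument. servo_tool: Moves the arm, as the interface text tells. Its arguments: {"type":"object","properties":{"offset":{"type":"array","items":{"type":"array","items":{"type":"number"}}},"rotation":{"type":"array","items":{"type":"array","items":{"type":"number"}}},"fingers":{"type":"number"},"force":{"type":"number"}},"required":["offset","rotation"]}

```bash
ls; mkdir -p pics; cat > h.py <<'E'
from plant import *
import numpy as np, cv2
def world(cam,depth,u,v):
    p=camera_params(cam);K=np.array(p["intrinsics"]);R=np.array(p["R"]);t=np.array(p["t"])
    z=depth[v,u];c=np.stack([(u-K[0,2])/K[0,0]*z,(v-K[1,2])/K[1,1]*z,z],-1)
    return (c-t)@R
def cloud(cam,depth):
    v,u=np.mgrid[0:480,0:640];return world(cam,depth,u,v)
E
python3 - <<'E'
from h import *
np.set_printoptions(precision=4,suppress=True)
o=get_obs();print(o)
for c in("top","scene"):
    im,d=camera(c);cv2.imwrite(f"pics/{c}0.png",im[:,:,::-1]);np.savez(f"{c}0.npz",im=im,d=d)
    for l in["rail","carriage","clamp_lever","funnel_stand","claw_top","tray","valve_disc","gasket","spare_shell","lever_grip","lever_hinge","shell_mouth"]:
        print(c,l,[(np.round(r["xyz"],4).tolist(),round(r["conf"],2)) for r in recognise(l,c)])
print(camera_params("top"))
print(get_obs()["t"])
E
```

```text
pics
{'t': 0.0, 'qpos': array([ 1.1704,  0.4916,  1.5595,  0.    ,  1.0917, -0.1056]), 'joint_velocities': array([-0.0001,  0.0009,  0.001 , -0.0005,  0.0013,  0.0016]), 'joint_torque': array([ -0.0008, -61.8459, -26.1588,  -0.0002,   0.0041,   0.    ]), 'tool_pos': array([0.1815, 0.5979, 0.2557]), 'eef_rot': array([[-0.9568,  0.2906, -0.0005],
       [ 0.2906,  0.9568, -0.001 ],
       [ 0.0001, -0.0011, -1.    ]]), 'force': array([-0.6085,  0.8814, -0.233 ]), 'torque': array([-0.0027,  0.0014,  0.0117]), 'grip_force': 0.0, 'gripper_width': 1.0009179546861304}
top rail [([0.6354, -0.0594, 0.0212], 0.9)]
top carriage [([0.6425, 0.0064, 0.061], 0.67)]
top clamp_lever [([0.5668, 0.0126, 0.0704], 0.88)]
top funnel_stand [([0.6582, 0.1953, 0.2263], 0.62)]
top claw_top [([0.4964, 0.1717, 0.0218], 0.72)]
top tray [([0.3308, 0.2976, 0.0004], 0.95), ([0.5237, -0.2027, 0.0051], 0.88), ([0.3361, -0.3231, 0.0023], 0.58)]
top valve_disc [([0.4069, -0.0995, 0.0121], 0.63)]
top gasket [([0.394, 0.1009, 0.0128], 0.59), ([0.6542, 0.1961, 0.2261], 0.48)]
top spare_shell [([0.8277, -0.0229, 0.0287], 0
[... 530 characters left out ...]
43, -0.2002, 0.0036], 0.84), ([0.6676, 0.0138, 0.0677], 0.51)]
scene valve_disc [([0.4151, -0.1036, 0.0085], 0.67)]
scene gasket [([0.3983, 0.1066, 0.0095], 0.68)]
scene spare_shell [([0.798, -0.0232, 0.0386], 0.93), ([0.664, 0.0098, 0.0693], 0.69)]
scene lever_grip []
scene lever_hinge [([0.67, 0.0143, 0.071], 0.96)]
scene shell_mouth [([0.6598, 0.0117, 0.0657], 0.59), ([0.5249, 0.0092, 0.0764], 0.59)]
{'intrinsics': array([[520.9577,   0.    , 332.28  ],
       [  0.    , 520.9577, 231.8224],
       [  0.    ,   0.    ,   1.    ]]), 'R': array([[ 0.0059, -0.9999, -0.01  ],
       [-0.9875, -0.0043, -0.1578],
       [ 0.1578,  0.0108, -0.9874]]), 't': array([-0.0664,  0.5777,  1.3054])}
1.3
```

View pics/top0.png

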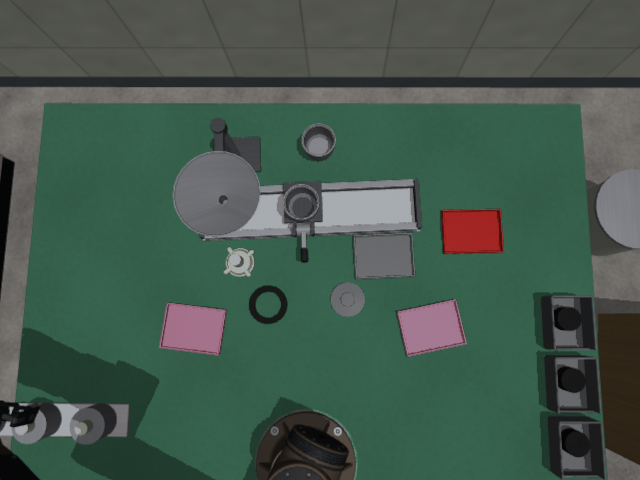

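View pics/scene0.png

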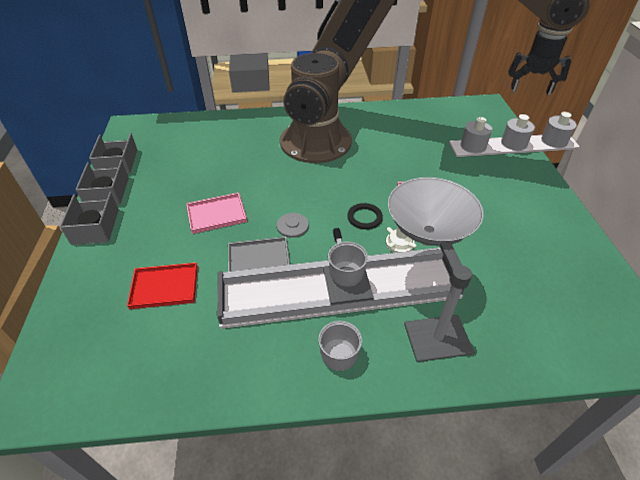

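The top view shows the grey tray at (383,256), the claw top at (239,262), the funnel at (216,194), the shell at (301,203) and the lever grip at (304,252). The rail is turned by a few degrees. Next I'll fit these from the depth.

```bash
cat >> h.py <<'E'
from scipy.optimize import least_squares
def circ(P,r=None):
    m=P[:,:2].mean(0)
    f=least_squares(lambda q:np.hypot(P[:,0]-q[0],P[:,1]-q[1])-q[2],[*m,r or .05],loss="soft_l1",f_scale=.002)
    return f.x
def sel(P,x,y,z):
    return P[(P[:,0]>x[0])&(P[:,0]<x[1])&(P[:,1]>y[0])&(P[:,1]<y[1])&(P[:,2]>z[0])&(P[:,2]<z[1])]
E
python3 - <<'E'
from h import *
np.set_printoptions(precision=4,suppress=True)
for c in("top","scene"):
    P=cloud(c,np.load(f"{c}0.npz")["d"]).reshape(-1,3)
    print(c)
    print("bench",np.median(sel(P,(.45,.55),(.3,.4),(-.02,.02))[:,2]))
    F=sel(P,(.5,.8),(.05,.35),(.235,.27));print("funnel rim",circ(F,.098),len(F))
    m=F[:,:2].mean(0)
    S=sel(P,(.55,.75),(-.06,.09),(.118,.135));print("shell",circ(S,.045),len(S))
    N=sel(P,(.42,.58),(.1,.24),(.07,.09));print("neck",N.mean(0),len(N),circ(N,.015))
    B=sel(P,(.42,.58),(.1,.24),(.012,.032));print("flange",B.mean(0),len(B),cv2.minAreaRect(B[:,:2].astype(np.float32)))
    T=sel(P,(.42,.575),(-.32,-.09),(.010,.022));print("tray",len(T),cv2.minAreaRect(T[:,:2].astype(np.float32)))
    L=sel(P,(.47,.57),(-.04,.06),(.055,.09));print("lever",L.mean(0),len(L),np.percentile(L,[2,98],axis=0),np.polyfit(L[:,0],L[:,1],1))
    for xr in((.55,.63),(.66,.76)):
        for ys in((-.28,-.08),):
            R=sel(P,xr,ys,(.033,.046));print("bar",len(R),R.mean(0),np.polyfit(R[:,1],R[:,0],1))
    E=sel(P,(.55,.76),(-.36,-.26),(.042,.054));print("endstop",len(E),E.mean(0),cv2.minAreaRect(E[:,:2].astype(np.float32)))
E
```

```text
top
bench 0.0012657709347990444
funnel rim [0.6334 0.1924 0.0874] 2579
shell [0.6407 0.0133 0.0421] 273
neck [0.5019 0.1799 0.0808] 119 [0.5017 0.1799 0.0108]
flange [0.5024 0.1689 0.0229] 562 ((0.493182510137558, 0.16575172543525696), (0.14884734153747559, 0.13642670214176178), 3.0448389053344727)
tray 510 ((0.4993590712547302, -0.20059290528297424), (0.15304727852344513, 0.21916668117046356), 0.7640180587768555)
lever [0.5361 0.0085 0.0736] 197 [[ 0.4988 -0.0125  0.0601]
 [ 0.5694  0.033   0.0819]] [ 0.0821 -0.0355]
bar 536 [ 0.5921 -0.18    0.0407] [-0.0483  0.5834]
bar 547 [ 0.7072 -0.1806  0.0405] [-0.0285  0.702 ]
endstop 269 [ 0.6539 -0.283   0.0479] ((0.6546522378921509, -0.27793410420417786), (0.033301353454589844, 0.13111360371112823), 89.0458755493164)
scene
bench -0.0021526592021826707
funnel rim [0.6356 0.1906 0.0911] 1766
shell [0.6432 0.0125 0.0425] 261<stdin>:10: RuntimeWarning: Mean of empty slice.
  ret = um.true_divide(
h.py:11: RuntimeWarning: Mean of empty slice.
  m=P[:,:2].mean(0)
Traceback (most recent call last):
  File "h.py", line 12, in circ
    f=least_squares(lambda q:np.hypot(P[:,0]-q[0],P[:,1]-q[1])-q[2],[*m,r or .05],loss="soft_l1",f_scale=.002)
ValueError: Initial guess is outside of provided bounds
```

```bash
cat >> h.py <<'E'
from scipy.spatial.transform import Rotation as Ro
YAW=np.deg2rad(2.4)
def tool_R(tilt,yaw=YAW):
    t=np.deg2rad(tilt)
    z=np.array([np.sin(t),0,-np.cos(t)]);y=np.array([0,1.,0])
    return Ro.from_euler("z",yaw).as_matrix()@np.stack([np.cross(y,z),y,z],1)
def go(p,tilt,yaw=YAW,ahead=.006,back=0.,o=None):
    "offset mm and rotvec deg (tool axes) bringing the grasp point to world p, 'back' m short of it"
    o=o or get_obs();R0=np.array(o["eef_rot"]);R=tool_R(tilt,yaw)
    tcp=np.array(p)-R[:,2]*(ahead+back)
    print("mm",np.round(R0.T@(tcp-o["tool_pos"])*1e3,1),"deg",np.round(np.rad2deg(Ro.from_matrix(R0.T@R).as_rotvec()),2),"tcp",np.round(tcp,4))
E
python3 - <<'E'
from h import *
import plant
np.set_printoptions(precision=4,suppress=True)
print([n for n in dir(plant) if n[0]!='_'], getattr(plant,"tip_reach",None))
D=np.load("top0.npz");d=D["d"];im=D["im"];C=cloud("top",d)
def box(u0,u1,v0,v1,z):
    P=C[v0:v1,u0:u1].reshape(-1,3);return P[(P[:,2]>z[0])&(P[:,2]<z[1])]
T=box(348,420,236,282,(.010,.025));print("tray",len(T),cv2.minAreaRect(T[:,:2].astype(np.float32)))
fl=box(365,403,245,268,(-.01,.02));print("tray floor",np.median(fl,0))
N=box(225,255,245,280,(.07,.09));print("neck",np.median(N,0),len(N),N.min(0),N.max(0))
B=box(225,255,245,280,(.012,.04));print("flange",np.median(B,0),len(B),np.percentile(B,[3,97],axis=0))
L=box(296,312,235,265,(.05,.09));print("lever",np.percentile(L,[3,50,97],axis=0))
F=box(165,270,145,245,(.236,.27));h=cv2.convexHull(F[:,:2].astype(np.float32))[:,0];print("funnel hull",circ(h,.098))
S=box(280,325,180,225,(.115,.14));h=cv2.convexHull(S[:,:2].astype(np.float32))[:,0];print("shell hull",circ(h,.045))
C2=cloud("scene",np.load("scene0.npz")["d"])
P=C2[225:260,380:420].reshape(-1,3);P=P[P[:,2]>.06];P=P[P[:,2]<.1];print("scene neck",np.median(P,0),len(P))
P=C2[180:250,380:490].reshape(-1,3);P=P[P[:,2]>.236];h=cv2.convexHull(P[:,:2].astype(np.float32))[:,0];print("scene funnel",circ(h,.098))
P=C2[240:290,325:372].reshape(-1,3);P=P[(P[:,2]>.115)&(P[:,2]<.14)];h=cv2.convexHull(P[:,:2].astype(np.float32))[:,0];print("scene shell",circ(h,.045))
P=C2[236:280,222:295].reshape(-1,3);P=P[(P[:,2]>.0)&(P[:,2]<.03)];print("scene tray",np.median(P,0))
go([.502,.179,.060],35,back=.11)
E
```

```text
['PlanningError', 'camera', 'camera_params', 'get_obs', 'recognise', 'sign_off', 'tip_reach'] 0.025
tray 343 ((0.5134777426719666, -0.19950401782989502), (0.11921001970767975, 0.15789058804512024), 0.2557615339756012)
tray floor [ 0.5201 -0.1999  0.0052]
neck [0.5023 0.1797 0.0815] 119 [0.4876 0.166  0.0708] [0.5153 0.1955 0.0876]
flange [0.4972 0.1729 0.0281] 511 [[0.4696 0.1473 0.013 ]
 [0.5361 0.2133 0.0364]]
lever [[ 0.4993 -0.0006  0.0614]
 [ 0.5289  0.0075  0.0746]
 [ 0.5668  0.0189  0.0815]]
funnel hull [0.6323 0.1924 0.0972]
shell hull [0.6411 0.0133 0.0445]
scene neck [0.5101 0.1654 0.0629] 5
scene funnel [0.6338 0.1911 0.0974]
scene shell [0.6427 0.0127 0.0449]
scene tray [ 0.5147 -0.1947  0.0028]
mm [-365.5 -329.9  101.3] deg [ -5.89 -34.66 -18.69] tcp [0.4355 0.1762 0.155 ]
```

```bash
python3 - <<'E'
from h import *
go([.502,.179,.064],30,back=.09)
E
```

```text
mm [-383.  -323.8  109.2] deg [ -5.05 -29.71 -18.85] tcp [0.454  0.177  0.1471]
```

>>> servo_tool:
  offset:
    - [-383,-324,109]
    - [-383,-324,109]
  rotation:
    - [0,0,0]
    - [0,0,0]
  fingers: -1
  force: 900

```text
t: 1.5
tool_pos: [0.2345, 0.5154, 0.2347]
eef_rot: [[-0.958, 0.288, 0.0], [0.288, 0.958, 0.0], [-0.0, 0.001, -1.0]]
force: [-0.3, 1.3, -0.2]
gripper_width: 1.004
grip_force: 0.0
```

That call was wrong: I gave the offsets in mm instead of m and set a grip force outside the range. It ran for only two rows and in the intended direction, so nothing was hit. I'll recompute in metres and set the force explicitly.

```bash
sed -i 's/print("mm",np.round(R0.T@(tcp-o\["tool_pos"\])\*1e3,1)/print("m",np.round(R0.T@(tcp-o["tool_pos"]),4)/' h.py; python3 - <<'E'
from h import *
print(get_obs()["joint_velocities"].round(2))
go([.502,.179,.064],30,back=.09)
E
```

```text
[-0.78 -0.27  0.81 -0.01 -0.53 -0.75]
m [-0.3077 -0.2608  0.0874] deg [ -4.98 -29.7  -18.72] tcp [0.454  0.177  0.1471]
```

>>> servo_tool:
  offset:
    - [-0.308,-0.261,0.087]
    - [-0.308,-0.261,0.087]
    - [-0.308,-0.261,0.087]
    - [-0.308,-0.261,0.087]
    - [-0.308,-0.261,0.087]
    - [-0.308,-0.261,0.087]
    - [-0.308,-0.261,0.087]
    - [-0.308,-0.261,0.087]
    - [-0.308,-0.261,0.087]
    - [-0.308,-0.261,0.087]
    - [-0.308,-0.261,0.087]
  rotation:
    - [-5,-29.7,-18.7]
    - [-5,-29.7,-18.7]
    - [-5,-29.7,-18.7]
    - [-5,-29.7,-18.7]
    - [-5,-29.7,-18.7]
    - [-5,-29.7,-18.7]
    - [-5,-29.7,-18.7]
    - [-5,-29.7,-18.7]
    - [-5,-29.7,-18.7]
    - [-5,-29.7,-18.7]
    - [-5,-29.7,-18.7]
  fingers: -1
  force: 40

```text
t: 2.6
tool_pos: [0.4611, 0.177, 0.1661]
eef_rot: [[-0.879, -0.038, 0.475], [-0.032, 0.999, 0.02], [-0.476, 0.003, -0.879]]
force: [0.3, 0.3, 0.0]
gripper_width: 1.001
grip_force: 0.0
```

```bash
python3 - <<'E'
from h import *
o=get_obs();print(o["t"],o["qpos"].round(2))
im,d=camera("wrist");cv2.imwrite("pics/w1.png",im[:,:,::-1])
p=camera_params("wrist");print(p)
for l in("claw_top","funnel_stand"):print([(np.round(r["xyz"],4).tolist(),round(r["conf"],2)) for r in recognise(l,"wrist")])
# fisheye cloud
K=np.array(p["intrinsics"]);v,u=np.mgrid[0:480,0:640];x=(u-K[0,2])/K[0,0];y=(v-K[1,2])/K[1,1];r=np.hypot(x,y)+1e-9
c=np.stack([x/r*np.tan(r)*d,y/r*np.tan(r)*d,d],-1);H=np.array(p["hand_eye"])
W=(c@H[:3,:3].T+H[:3,3])@np.array(o["eef_rot"]).T+o["tool_pos"]
np.savez("w1.npz",W=W,im=im,d=d)
P=W[(d>0)&(np.abs(r)<1.4)]
N=sel(P,(.45,.56),(.12,.24),(.04,.09));print("neck",len(N),N.mean(0),np.percentile(N,[2,98],axis=0))
N=sel(P,(.45,.56),(.12,.24),(.077,.09));print("necktop",len(N),np.median(N,0),np.percentile(N,[2,98],axis=0))
go([.502,.179,.064],30)
E
```

```text
2.6 [ 0.29  0.37  2.23 -1.13  0.13 -0.22]
{'intrinsics': array([[371.64829954,   0.        , 319.9180781 ],
       [  0.        , 371.64829954, 241.84830408],
       [  0.        ,   0.        ,   1.        ]]), 'hand_eye': array([[ 2.93624793e-04, -9.52569892e-01, -3.04319757e-01,
         7.57771084e-02],
       [ 9.99999907e-01,  3.75685517e-04, -2.11100152e-04,
        -1.08098561e-03],
       [ 3.15416174e-04, -3.04319666e-01,  9.52569914e-01,
        -1.17391903e-01],
       [ 0.00000000e+00,  0.00000000e+00,  0.00000000e+00,
         1.00000000e+00]])}
[([0.4862, 0.1811, 0.0298], 0.8)]
[([0.7869, 0.2005, 0.0094], 0.78)]
neck 3204 [0.4957643  0.17989108 0.0692496 ] [[0.48810915 0.1663713  0.04175397]
 [0.51473338 0.19376504 0.08160873]]
necktop 1476 [0.50053087 0.18009256 0.08073631] [[0.48860488 0.16687698 0.07754915]
 [0.51605859 0.19358335 0.08175507]]
m [ 0.0121 -0.0023  0.104 ] deg [ 0.15 -1.55 -0.05] tcp [0.499  0.1789 0.0692]
```

View pics/w1.png

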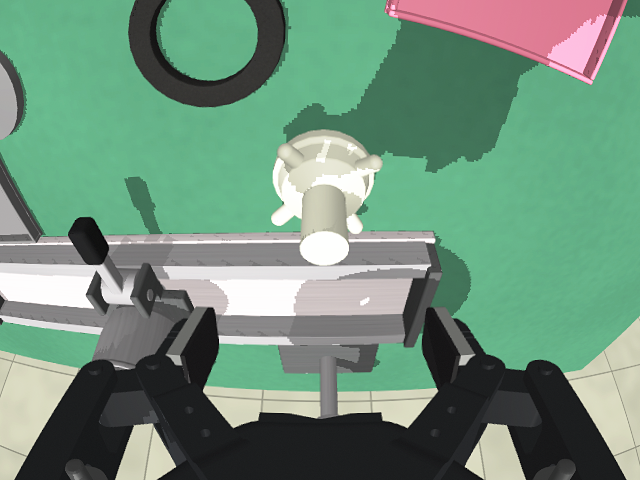

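The wrist view shows the claw top with its neck at (325,248), flange at (323,175), and the fingers clear of it. Joint 4 is at its limit at this yaw, so I'll aim the tool yaw along the radius instead.

```bash
python3 - <<'E'
from h import *
print(get_obs()["t"])
y=np.deg2rad(20)
go([.501,.180,.065],25,y,back=.085)
go([.501,.180,.065],25,y,back=.0)
E
```

```text
2.75
m [ 0.0052 -0.0126  0.0187] deg [ -7.76   3.44 -15.77] tcp [0.4649 0.1668 0.1475]
m [ 0.0118 -0.002   0.1028] deg [ -7.76   3.44 -15.77] tcp [0.4986 0.1791 0.0704]
```

>>> servo_tool:
  offset:
    - [0.005,-0.0126,0.019]
    - [0.005,-0.0126,0.019]
    - [0.005,-0.0126,0.019]
    - [0.005,-0.0126,0.019]
  rotation:
    - [-7.8,3.4,-15.8]
    - [-7.8,3.4,-15.8]
    - [-7.8,3.4,-15.8]
    - [-7.8,3.4,-15.8]
  fingers: -1
  force: 40

```text
t: 3.15
tool_pos: [0.4575, 0.1736, 0.154]
eef_rot: [[-0.895, -0.157, 0.417], [-0.142, 0.988, 0.068], [-0.423, 0.001, -0.906]]
force: [0.5, 0.8, -0.2]
gripper_width: 1.001
grip_force: 0.0
```

```bash
python3 - <<'E'
from h import *
o=get_obs();print(o["qpos"].round(3),o["tool_pos"].round(4))
y=np.deg2rad(20)
go([.501,.180,.065],25,y,back=.0)
E
```

```text
[ 0.244  0.386  2.233 -0.385  0.094 -1.108] [0.4575 0.1736 0.154 ]
m [-0.0023 -0.0011  0.0933] deg [-4.57  0.02 -9.98] tcp [0.4986 0.1791 0.0704]
```

>>> servo_tool:
  offset:
    - [-0.002,-0.001,0.035]
    - [-0.002,-0.001,0.07]
    - [-0.002,-0.001,0.093]
    - [-0.002,-0.001,0.093]
  rotation:
    - [-2,0,-4]
    - [-4,0,-8]
    - [-4.6,0,-10]
    - [-4.6,0,-10]
  fingers: -1

```text
t: 3.55
tool_pos: [0.4771, 0.1808, 0.1265]
eef_rot: [[-0.886, -0.262, 0.383], [-0.236, 0.965, 0.114], [-0.4, 0.011, -0.917]]
force: [-0.3, -0.1, -1.3]
gripper_width: 1.002
grip_force: 0.0
```

```bash
python3 - <<'E'
from h import *
o=get_obs();print(o["qpos"].round(3),o["tool_pos"].round(4))
y=np.deg2rad(20)
go([.501,.180,.065],25,y,back=.0)
E
```

```text
[ 0.22   0.462  2.199  0.38   0.075 -1.987] [0.4771 0.1808 0.1265]
m [ 0.0038 -0.0079  0.0594] deg [-1.41 -1.42 -4.63] tcp [0.4986 0.1791 0.0704]
```

```bash
python3 - <<'E'
from h import *
y=np.deg2rad(20)
go([.501,.180,.065],17,y,back=.05)
go([.501,.180,.065],17,y,back=.0)
E
```

```text
m [-0.0028 -0.0085  0.0098] deg [-1.08  6.57 -4.71] tcp [0.4856 0.1744 0.1186]
m [ 0.003  -0.0078  0.0595] deg [-1.08  6.57 -4.71] tcp [0.4994 0.1794 0.0707]
```

>>> servo_tool:
  offset:
    - [-0.003,-0.0085,0.01]
    - [-0.003,-0.0085,0.01]
    - [0,-0.008,0.035]
    - [0.003,-0.008,0.059]
    - [0.003,-0.008,0.059]
    - [0.003,-0.008,0.059]
  rotation:
    - [-1,6.6,-4.7]
    - [-1,6.6,-4.7]
    - [-1,6.6,-4.7]
    - [-1,6.6,-4.7]
    - [-1,6.6,-4.7]
    - [-1,6.6,-4.7]
  fingers: -1

```text
t: 4.15
tool_pos: [0.4989, 0.1781, 0.0713]
eef_rot: [[-0.9, -0.338, 0.275], [-0.324, 0.941, 0.097], [-0.292, -0.001, -0.957]]
force: [0.1, -0.2, 0.4]
gripper_width: 0.999
grip_force: 0.0
```

```bash
python3 - <<'E'
from h import *
o=get_obs();print(o["qpos"].round(3),o["tool_pos"].round(4))
y=np.deg2rad(20)
go([.501,.180,.065],17,y,back=.0)
E
```

```text
[ 0.2    0.592  2.124  0.299  0.139 -2.006] [0.4989 0.1781 0.0713]
m [-0.0007  0.0011  0.0008] deg [-0.15 -0.05 -0.2 ] tcp [0.4994 0.1794 0.0707]
```

>>> servo_tool:
  offset:
    - [0,0,0]
    - [0,0,0]
    - [0,0,0]
    - [0,0,0]
    - [0,0,0]
    - [0,0,0]
    - [0,0,0]
  rotation:
    - [0,0,0]
    - [0,0,0]
    - [0,0,0]
    - [0,0,0]
    - [0,0,0]
    - [0,0,0]
    - [0,0,0]
  fingers: 1
  force: 40

```text
t: 4.85
tool_pos: [0.4998, 0.1772, 0.0718]
eef_rot: [[-0.9, -0.337, 0.276], [-0.323, 0.941, 0.097], [-0.293, -0.002, -0.956]]
force: [-3.2, 0.3, 8.4]
gripper_width: 0.342
grip_force: 38.9
```

```bash
python3 - <<'E'
from h import *
o=get_obs();print(o["qpos"].round(3),o["tool_pos"].round(4))
# carry: claw axis relative to grasp; lift 0.06 & back, then over tray at same orientation
R=np.array(o["eef_rot"])
def off(dw):print(np.round(R.T@np.array(dw),4))
off([-.05,0,.07])
t0=np.array([.514,-.199]);c=np.array([.501,.180])
off([-.05,-.2,.08]);off([*(t0-c),.08]);off([*(t0-c),.006])
E
```

```text
[ 0.198  0.591  2.123  0.3    0.139 -2.008] [0.4998 0.1772 0.0718]
[ 0.0245  0.0167 -0.0807]
[ 0.0862 -0.1716 -0.1097]
[ 0.0872 -0.3613 -0.1098]
[ 0.1089 -0.3612 -0.039 ]
```

```bash
python3 - <<'E'
from h import *
o=get_obs()
R=np.array(o["eef_rot"]);p=np.array(o["tool_pos"]);c=np.array([.501,.179,0.0])
for q,a in(([.475,.170,.06],0),([.475,.12,.11],-5),([.50,-.03,.115],-20),([.514,-.199,.10],-40),([.514,-.199,.012],-40),([.514,-.199,.006],-40)):
    Z=Ro.from_euler("z",a,degrees=True).as_matrix()
    dp=Z@(p-c)+np.array(q)-p
    print(np.round(R.T@dp,4).tolist(),np.round(np.rad2deg(Ro.from_matrix(R.T@Z@R).as_rotvec()),1).tolist())
E
```

```text
[0.0088, 0.0002, -0.0654] [0.0, 0.0, 0.0]
[0.0104, -0.0468, -0.1181] [1.5, 0.0, 4.8]
[0.035, -0.1959, -0.1307] [5.9, 0.0, 19.1]
[0.0814, -0.359, -0.1289] [11.7, 0.1, 38.2]
[0.1072, -0.3589, -0.0447] [11.7, 0.1, 38.2]
[0.1089, -0.3589, -0.039] [11.7, 0.1, 38.2]
```

>>> servo_tool:
  offset:
    - [0.004,0,-0.03]
    - [0.009,0,-0.065]
    - [0.01,-0.025,-0.095]
    - [0.01,-0.047,-0.118]
    - [0.018,-0.09,-0.123]
    - [0.026,-0.14,-0.127]
    - [0.035,-0.19,-0.13]
    - [0.049,-0.235,-0.13]
    - [0.062,-0.28,-0.13]
    - [0.073,-0.32,-0.129]
    - [0.081,-0.359,-0.129]
    - [0.081,-0.359,-0.129]
  rotation:
    - [0,0,0]
    - [0,0,0]
    - [0.8,0,2.4]
    - [1.5,0,4.8]
    - [3,0,9.5]
    - [4.5,0,14.3]
    - [5.9,0,19.1]
    - [7.3,0,24]
    - [8.8,0,29]
    - [10.2,0,34]
    - [11.7,0.1,38.2]
    - [11.7,0.1,38.2]

```text
t: 6.05
tool_pos: [0.5128, -0.2033, 0.1711]
eef_rot: [[-0.896, 0.352, 0.272], [0.336, 0.936, -0.106], [-0.292, -0.003, -0.956]]
force: [0.8, -0.5, -1.2]
gripper_width: 0.337
grip_force: 40.8
```

```bash
python3 - <<'E'
from h import *
o=get_obs();print(o["qpos"].round(3),o["tool_pos"].round(4))
im,d=camera("top");cv2.imwrite("pics/t2.png",im[130:330,200:480,::-1])
print([(np.round(r["xyz"],4).tolist(),round(r["conf"],2)) for r in recognise("claw_top","top")])
C=cloud("top",d).reshape(-1,3)
N=sel(C,(.43,.6),(-.28,-.12),(.02,.135));print(np.median(N,0))
R=np.array(o["eef_rot"]);c0=np.array([.501,.179,0.])
print("tilt",np.rad2deg(np.arccos(-R[2,2])),"tcp->claw",)
E
```

```text
[-0.515  0.429  2.001  0.104  0.421 -1.815] [ 0.5128 -0.2033  0.1711]
[([0.5528, -0.2079, 0.1226], 0.54), ([0.6424, 0.0057, 0.0617], 0.16)]
[ 0.58908179 -0.20181914  0.04140462]
tilt 16.993173480607904 tcp->claw
```

View pics/t2.png

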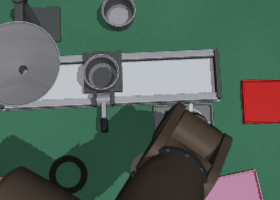

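The claw top is held over the tray at about (185,118) in the crop. I'll lower it now.

>>> servo_tool:
  offset:
    - [0.007,0,0.024]
    - [0.015,0,0.048]
    - [0.022,0,0.072]
    - [0.026,0,0.085]
    - [0.0277,0,0.0905]
    - [0.0277,0,0.0905]
    - [0.0277,0,0.0905]
  rotation:
    - [0,0,0]
    - [0,0,0]
    - [0,0,0]
    - [0,0,0]
    - [0,0,0]
    - [0,0,0]
    - [0,0,0]

```text
t: 6.85
tool_pos: [0.5124, -0.199, 0.0773]
eef_rot: [[-0.898, 0.345, 0.273], [0.329, 0.939, -0.103], [-0.292, -0.003, -0.956]]
force: [0.2, -0.4, -1.9]
gripper_width: 0.342
grip_force: 41.0
```

>>> servo_tool:
  offset:
    - [0.0003,0,0.001]
    - [0.0006,0,0.0019]
    - [0.0006,0,0.0019]
  rotation:
    - [0,0,0]
    - [0,0,0]
    - [0,0,0]

```text
t: 7.15
tool_pos: [0.5124, -0.1995, 0.0757]
eef_rot: [[-0.897, 0.346, 0.274], [0.33, 0.938, -0.104], [-0.293, -0.003, -0.956]]
force: [-2.6, 1.5, 7.3]
gripper_width: 0.338
grip_force: 42.1
```

>>> servo_tool:
  offset:
    - [0,0,0]
    - [0,0,0]
    - [0,0,0]
    - [0,0,0]
    - [0,0,0]
    - [0,0,0]
    - [0,0,-0.03]
    - [0,0,-0.06]
    - [0,0,-0.09]
    - [0,0,-0.12]
    - [0,0,-0.12]
  rotation:
    - [0,0,0]
    - [0,0,0]
    - [0,0,0]
    - [0,0,0]
    - [0,0,0]
    - [0,0,0]
    - [0,0,0]
    - [0,0,0]
    - [0,0,0]
    - [0,0,0]
    - [0,0,0]
  fingers: -1

```text
t: 8.25
tool_pos: [0.4797, -0.1873, 0.1927]
eef_rot: [[-0.897, 0.346, 0.277], [0.33, 0.938, -0.106], [-0.296, -0.003, -0.955]]
force: [-0.4, -0.2, -1.0]
gripper_width: 1.003
grip_force: 0.0
```

```bash
cat >> h.py <<'E'
def wcloud(d,o):
    p=camera_params("wrist");K=np.array(p["intrinsics"]);v,u=np.mgrid[0:480,0:640];x=(u-K[0,2])/K[0,0];y=(v-K[1,2])/K[1,1];r=np.hypot(x,y)+1e-9
    c=np.stack([x/r*np.tan(r)*d,y/r*np.tan(r)*d,d],-1);H=np.array(p["hand_eye"])
    W=(c@H[:3,:3].T+H[:3,3])@np.array(o["eef_rot"]).T+o["tool_pos"];W[(d<=0)|(r>1.35)]=np.nan
    return W
E
python3 - <<'E'
from h import *
o=get_obs();print(o["qpos"].round(3),o["tool_pos"].round(4))
im,d=camera("wrist");cv2.imwrite("pics/w3.png",im[:,:,::-1])
P=wcloud(d,o).reshape(-1,3)
N=sel(P,(.45,.58),(-.27,-.13),(.076,.095));print("neck top",np.median(N,0),len(N))
np.savez("w3.npz",P=P)
E
```

```text
[-0.522  0.349  2.065  0.111  0.433 -1.833] [ 0.4797 -0.1873  0.1927]
neck top [ 0.51367599 -0.20077133  0.08464774] 1554
```

View pics/w3.png

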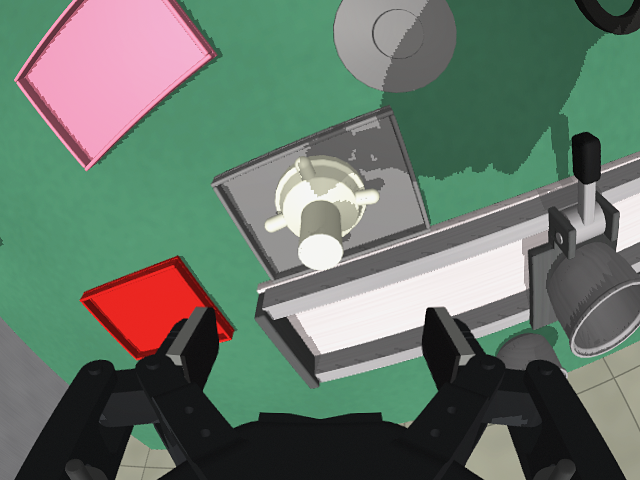

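The claw top stands upright in the grey tray: neck at (320,250), tray centre near (320,195). Next I'll fit a kinematic model to check which tilts are reachable for the lever work, and measure the lever from this close picture.

```bash
cat > kin.py <<'E'
from h import *
D=[([1.1704,.4916,1.5595,0,1.0917,-.1056],(.1815,.5979,.2557)),([-.522,.349,2.065,.111,.433,-1.833],(.4797,-.1873,.1927)),
([-.515,.429,2.001,.104,.421,-1.815],(.5128,-.2033,.1711)),([.198,.591,2.123,.3,.139,-2.008],(.4998,.1772,.0718)),
([.244,.386,2.233,-.385,.094,-1.108],(.4575,.1736,.154)),([.29,.37,2.23,-1.13,.13,-.22],(.4611,.177,.1661)),([.22,.462,2.199,.38,.075,-1.987],(.4771,.1808,.1265))]
E=lambda a,t:Ro.from_euler(a,t).as_matrix()
def fk(q,k):
    h,a,e,b,L,x0=k
    R1=E("z",q[0]);R2=R1@E("y",q[1]);R3=R2@E("y",q[2]);R5=R3@E("z",q[3])@E("y",q[4])
    return R1@[x0,0,h]+R2@[0,0,a]+R3@[e,0,b]+R5@[0,0,L], R5@E("z",q[5])
f=least_squares(lambda k:np.concatenate([fk(q,k)[0]-p for q,p in D]),[.18,.42,0,.4,.2,0]);k=f.x
lo=np.array([-3.1,-.84,.05,-1.13,.06,-2.69]);hi=np.array([3.1,2.19,2.79,4.28,2.93,2.69])
C=None
def setC(o):
    global C;C=fk(o["qpos"],k)[1].T@np.array(o["eef_rot"])
def ik(p,R,q0=None):
    best=None
    for s in ([.0,.6,2.1,0,.3,-.1],[.3,.6,2.1,.8,.4,-1],[.3,.6,2.1,-.8,.4,1],[.3,.6,2.1,2.,.4,-2],[.2,.6,2,3,.4,-2.5]) if q0 is None else [q0]:
        g=least_squares(lambda q:np.concatenate([10*(fk(q,k)[0]-p),Ro.from_matrix(R.T@fk(q,k)[1]@C).as_rotvec()]),np.clip(s,lo+1e-3,hi-1e-3),bounds=(lo,hi))
        if best is None or g.cost<best.cost-1e-9:best=g
    return best.x,best.cost
E
python3 - <<'E'
from kin import *
import kin
np.set_printoptions(precision=3,suppress=True)
o=get_obs();print(k,np.abs(f.fun).max());setC(o);print(kin.C)
P=np.load("w3.npz")["P"]
L=sel(P,(.47,.60),(-.03,.05),(.055,.095));print("lever n",len(L),np.percentile(L,[2,50,98],axis=0))
G=sel(P,(.47,.535),(-.03,.05),(.055,.095));print("grip",len(G),np.percentile(G,[2,50,98],axis=0))
S=sel(P,(.55,.72),(-.06,.08),(.118,.135));print("shell",circ(S,.045),len(S))
u=np.array([np.cos(YAW),np.sin(YAW)]);sh=np.array([.6415,.0130]);sp=np.array([.633,.192])
for nm,s in(("here",sh),("spout",sp)):
  for th in(0,.45,.95):
    w=s-u*(.058+.067*np.cos(th));g=np.array([*w,.064+.067*np.sin(th)])
    for tilt in(0,15,25,35,45):
      R=tool_R(tilt);q,c=ik(g-R[:,2]*.006,R);print(nm,th,tilt,g.round(3),q,"%.5f"%c)
E
```

```text
[ 0.204  0.594  0.046  0.417  0.239 -0.007] 0.06448799310286284
[[ 0. -1. -0.]
 [ 1. -0. -0.]
 [ 0. -0.  1.]]
lever n 4145 [[ 0.5   -0.018  0.057]
 [ 0.568  0.003  0.072]
 [ 0.595  0.033  0.081]]
grip 1330 [[ 0.499 -0.003  0.06 ]
 [ 0.513  0.001  0.075]
 [ 0.533  0.013  0.077]]
shell [0.641 0.012 0.042] 1657
here 0 0 [0.517 0.008 0.064] [ 0.015  0.619  1.972  0.     0.551 -1.598] 0.00000
here 0 15 [0.517 0.008 0.064] [ 0.011  0.587  2.126  0.048  0.166 -1.648] 0.00000
here 0 25 [0.517 0.008 0.064] [-0.01   0.586  2.176  1.072  0.06  -2.69 ] 0.00430
here 0 35 [0.517 0.008 0.064] [-0.01   0.582  2.176  1.075  0.06  -2.69 ] 0.03412
here 0 45 [0.517 0.008 0.064] [-0.01   0.579  2.175  1.078  0.06  -2.69 ] 0.09394
here 0.45 0 [0.523 0.008 0.093] [ 0.015  0.576  1.94  -0.     0.626 -1.597] 0.00000
here 0.45 15 [0.523 0.008 0.093] [ 0.012  0.535  2.094  0.031  0.251 -1.63 ] 0.00000
here 0.45 25 [0.523 0.008 0.093] [-0.009  0.532  2.177  1.073  0.06  -2.69 ] 0.00103
here 0.45 35 [0.523 0.008 0.093] [-0.009  0.528  2.177  1.076  0.06  -2.69 ] 0.02142
here 0.45 45 [0.523 0.008 0.093] [-0.009  
[... 1038 characters left out ...]
.966] 0.00000
spout 0.45 25 [0.515 0.187 0.093] [ 0.416  0.555  2.119 -1.13   0.166 -0.103] 0.00009
spout 0.45 35 [0.515 0.187 0.093] [ 0.417  0.551  2.118 -1.13   0.168 -0.102] 0.01751
spout 0.45 45 [0.515 0.187 0.093] [ 0.418  0.548  2.117 -1.13   0.17  -0.102] 0.06505
spout 0.95 0 [0.536 0.188 0.118] [ 0.337  0.581  1.815 -0.     0.745 -1.276] 0.00000
spout 0.95 15 [0.536 0.188 0.118] [ 0.374  0.533  1.966 -0.216  0.404 -1.05 ] 0.00000
spout 0.95 25 [0.536 0.188 0.118] [ 0.401  0.523  2.064 -0.812  0.206 -0.441] 0.00000
spout 0.95 35 [0.536 0.188 0.118] [ 0.408  0.521  2.087 -1.13   0.181 -0.12 ] 0.00863
spout 0.95 45 [0.536 0.188 0.118] [ 0.406  0.518  2.087 -1.13   0.176 -0.123] 0.04650
```

```bash
python3 - <<'E'
from h import *
import kin
from kin import D,E
np.set_printoptions(precision=4,suppress=True)
def fk2(q,k):
    h,a,e,b,L,x0,w=k
    R1=E("z",q[0]);R2=R1@E("y",q[1]);R3=R2@E("y",q[2]);R5=R3@E("z",q[3])@E("y",q[4])
    return R1@[x0,0,h]+R2@[0,0,a]+R3@[e,0,b]+R5@[w,0,L]
rng=np.random.default_rng(0);best=None
for i in range(30):
    f=least_squares(lambda k:np.concatenate([fk2(q,k)-p for q,p in D]),rng.uniform(-.2,.6,7),loss="soft_l1",f_scale=.003)
    if best is None or f.cost<best.cost:best=f
k=best.x;print(k)
for q,p in D:print((fk2(q,k)-p)*1e3)
E
```

```text
[ 0.3241  0.5789  0.0844  0.4863  0.2788 -0.0515 -0.0349]
[71.3285 -0.5644  0.3945]
[-22.8247 -64.6088  -0.1627]
[-24.1569 -63.4574  -0.7499]
[ -1.0512 -75.9252  -1.7471]
[ 10.5491 -53.7371   3.5232]
[ -0.2744 -40.8907  -3.5717]
[  9.781  -77.2287   2.7363]
```

```bash
cat > kin2.py <<'E'
from kin import *
def fk(q,k):
    h,a,e,b,L,x0,w,y0,yw=k
    R1=E("z",q[0]);R2=R1@E("y",q[1]);R3=R2@E("y",q[2]);R4=R3@E("z",q[3]);R5=R4@E("y",q[4])
    return R1@[x0,y0,h]+R2@[0,0,a]+R3@[e,0,b]+R4@[0,yw,0]+R5@[w,0,L], R5@E("z",q[5])
o=get_obs();D.append((o["qpos"],o["tool_pos"]))
rng=np.random.default_rng(0);best=None
for i in range(12):
    f=least_squares(lambda k:np.concatenate([*(fk(q,k)[0]-p for q,p in D),1e-3*k[[2,5,6,8]]]),rng.uniform(0,.5,9))
    if best is None or f.cost<best.cost:best=f
k=best.x
C=np.array([[0,-1,0],[1,0,0],[0,0,1.]])
def ik(p,R,seeds):
    b=None
    for s in seeds:
        g=least_squares(lambda q:np.concatenate([10*(fk(q,k)[0]-p),Ro.from_matrix(R.T@fk(q,k)[1]@C).as_rotvec()]),np.clip(s,lo+1e-3,hi-1e-3),bounds=(lo,hi))
        if b is None or g.cost<b.cost-1e-9:b=g
    return b.x,b.cost
FL=[[.1,.6,2.1,3.1,.3,-1.6],[.3,.6,2.1,2.5,.4,-1.]]; NO=[[.1,.6,2.,0,.3,-1.6],[.3,.6,2.1,-.6,.4,-1.]]
E
python3 - <<'E'
from kin2 import *
np.set_printoptions(precision=3,suppress=True)
print(k);print(np.array([(fk(q,k)[0]-p)*1e3 for q,p in D]))
u=np.array([np.cos(YAW),np.sin(YAW)]);sh=np.array([.6415,.0130]);sp=np.array([.633,.192])
for nm,s in(("here",sh),("spout",sp)):
  for th in(0,.85):
    w=s-u*(.058+.067*np.cos(th));g=np.array([*w,.064+.067*np.sin(th)])
    for tilt in(15,25,35,45):
      for br,sd,yw in(("norm",NO,YAW),("flipaway",FL,YAW+np.pi)):
        R=tool_R(tilt)@(np.eye(3) if br=="norm" else np.diag([-1,-1,1]));q,c=ik(g-R[:,2]*.006,R,sd)
        print(nm,th,tilt,br,q,"%.5f"%c)
E
```

```text
[ 0.2    0.587  0.044  0.413  0.233 -0.002 -0.     0.064  0.001]
[[-0.043 -0.027  0.167]
 [-0.02  -0.12  -0.041]
 [-0.023  0.167 -0.426]
 [-0.019 -0.101  0.04 ]
 [-0.638 -0.384 -0.318]
 [ 0.143  0.319  0.344]
 [ 0.501 -0.006  0.229]
 [ 0.176  0.032  0.006]]
here 0 15 norm [-0.134  0.586  2.14   0.28   0.164 -2.017] 0.00000
here 0 15 flipaway [-0.134  0.586  2.14   0.28   0.164  1.125] 0.00000
here 0 25 norm [-0.134  0.584  2.186  0.958  0.06  -2.69 ] 0.00476
here 0 25 flipaway [-0.144  0.594  2.239  2.568  0.144 -1.17 ] 0.00000
here 0 35 norm [-0.134  0.579  2.185  0.965  0.06  -2.69 ] 0.03649
here 0 35 flipaway [-0.161  0.633  2.333  2.867  0.44  -1.488] 0.00000
here 0 45 norm [-0.133  0.576  2.184  0.973  0.06  -2.69 ] 0.09817
here 0 45 flipaway [-0.18   0.708  2.419  2.916  0.771 -1.566] 0.00000
here 0.85 15 norm [-0.126  0.506  2.055  0.135  0.325 -1.861] 0.00000
here 0.85 15 flipaway [-0.126  0.506  2.055  0.135  0.325  1.281] 0.00000
here 0.85 25 norm [-0.139  0.499  2.159  0.956  0.093 -2.689] 0.00000
here 0.85 25 flipaway [-0.139  0.499  2.159  0.956  0.093  0.453] 0.00000
he
[... 729 characters left out ...]
  0.596  2.134 -1.13   0.06  -0.248] 0.08204
spout 0 45 flipaway [ 0.322  0.703  2.329  3.457  0.68  -1.619] 0.00000
spout 0.85 15 norm [ 0.245  0.532  1.99  -0.146  0.366 -1.238] 0.00000
spout 0.85 15 flipaway [ 0.245  0.532  1.99  -0.146  0.366  1.903] 0.00000
spout 0.85 25 norm [ 0.262  0.523  2.085 -0.721  0.14  -0.655] 0.00000
spout 0.85 25 flipaway [ 0.249  0.526  2.133  4.28   0.061 -2.526] 0.00381
spout 0.85 35 norm [ 0.259  0.521  2.109 -1.13   0.092 -0.25 ] 0.00907
spout 0.85 35 flipaway [ 0.286  0.539  2.176  3.832  0.219 -2.048] 0.00000
spout 0.85 45 norm [ 0.247  0.516  2.114 -1.13   0.06  -0.266] 0.04698
spout 0.85 45 flipaway [ 0.306  0.582  2.261  3.535  0.502 -1.731] 0.00000
```

The kinematic model now fits within 0.6 mm. A flipped-wrist branch (q4≈π) gives a 40° tilt everywhere, so I'll plan the flip into the lever standoff.

```bash
cat > flip.py <<'E'
from kin2 import *
np.set_printoptions(precision=3,suppress=True)
FLIP=np.diag([-1,-1,1.])
def plan(n0=24):
    o=get_obs();q0=np.array(o["qpos"]);p0=np.array(o["tool_pos"])
    R1=tool_R(40)@FLIP;g=np.array([.517,.006,.064]);p1=g-R1[:,2]*.096
    q1,c=ik(p1,R1,FL);print("goal",q1,c)
    q=q0;P=[];prev=fk(q0,k)[1]@C
    for i in range(1,n0+1):
        s=i/n0;qi=q0+s*(q1-q0);qi[4]+=.25*np.sin(np.pi*s)
        R=fk(qi,k)[1]@C;p=p0+s*(p1-p0)+[0,0,.08*np.sin(np.pi*s)]
        qn,c=ik(p,R,[q]);dq=np.abs(qn-q).max();ang=np.rad2deg(Ro.from_matrix(prev.T@R).magnitude())
        P.append((p,R));print(i,qn,"%.1e"%c,"dq %.2f ang %.1f"%(dq,ang),p.round(3));q=qn;prev=R
    return o,P
def rows(o,P):
    R0=np.array(o["eef_rot"]);
    print("off",[np.round(R0.T@(p-o["tool_pos"]),3).tolist() for p,R in P]);print("rot",[np.round(np.rad2deg(Ro.from_matrix(R0.T@R).as_rotvec()),1).tolist() for p,R in P])
E
python3 - <<'E'
from flip import *
o,P=plan(24)
rows(o,P[:11])
E
```

```text
goal [-0.217  0.452  2.477  2.788  0.494 -1.456] 6.248891849736945e-27
1 [-0.537  0.342  2.043  0.214  0.524 -1.831] 1.4e-26 dq 0.10 ang 7.4 [ 0.479 -0.179  0.199]
2 [-0.553  0.334  2.023  0.299  0.611 -1.81 ] 2.0e-29 dq 0.09 ang 7.4 [ 0.478 -0.171  0.207]
3 [-0.571  0.329  2.008  0.375  0.69  -1.78 ] 3.7e-31 dq 0.08 ang 7.4 [ 0.477 -0.163  0.215]
4 [-0.589  0.325  1.999  0.447  0.761 -1.744] 4.8e-30 dq 0.07 ang 7.3 [ 0.476 -0.156  0.222]
5 [-0.608  0.323  1.995  0.517  0.822 -1.705] 8.2e-31 dq 0.07 ang 7.2 [ 0.475 -0.148  0.229]
6 [-0.626  0.322  1.999  0.587  0.872 -1.665] 4.6e-31 dq 0.07 ang 7.2 [ 0.474 -0.14   0.234]
7 [-0.643  0.32   2.009  0.658  0.911 -1.626] 1.9e-30 dq 0.07 ang 7.1 [ 0.473 -0.132  0.239]
8 [-0.659  0.32   2.025  0.731  0.939 -1.587] 7.6e-30 dq 0.07 ang 7.0 [ 0.472 -0.124  0.243]
9 [-0.672  0.319  2.048  0.805  0.956 -1.55 ] 3.7e-29 dq 0.07 ang 6.9 [ 0.471 -0.116  0.245]
10 [-0.683  0.318  2.077  0.882  0.962 -1.516] 3.0e-28 dq 0.08 ang 6.8 [ 0.47  -0.108  0.246]
11 [-0.69   0.317  2.111  0.962  0.958 -1.484] 1.3e-27 dq 0.08 ang 6.8 [ 0.469 -0.1    0.246]
12 [
[... 1012 characters left out ...]
57 -0.012  0.163]
23 [-0.283  0.43   2.483  2.61   0.536 -1.457] 1.8e-22 dq 0.18 ang 7.1 [ 0.456 -0.005  0.15 ]
24 [-0.217  0.452  2.477  2.788  0.494 -1.456] 1.5e-20 dq 0.18 ang 7.1 [0.455 0.003 0.138]
off [[0.001, 0.007, -0.009], [0.002, 0.014, -0.018], [0.004, 0.021, -0.026], [0.005, 0.028, -0.034], [0.007, 0.035, -0.041], [0.008, 0.043, -0.048], [0.011, 0.05, -0.054], [0.013, 0.057, -0.058], [0.016, 0.064, -0.061], [0.019, 0.071, -0.064], [0.023, 0.078, -0.065]]
rot [[-3.5, 2.5, 6.0], [-7.0, 5.0, 12.1], [-10.5, 7.5, 18.0], [-14.0, 10.0, 24.0], [-17.3, 12.4, 29.9], [-20.6, 14.6, 35.9], [-23.8, 16.6, 41.9], [-26.8, 18.5, 47.9], [-29.6, 20.1, 54.0], [-32.2, 21.5, 60.1], [-34.6, 22.7, 66.4]]
```

>>> servo_tool:
  offset:
    - [0.001,0.007,-0.009]
    - [0.002,0.014,-0.018]
    - [0.004,0.021,-0.026]
    - [0.005,0.028,-0.034]
    - [0.007,0.035,-0.041]
    - [0.008,0.043,-0.048]
    - [0.011,0.05,-0.054]
    - [0.013,0.057,-0.058]
    - [0.016,0.064,-0.061]
    - [0.019,0.071,-0.064]
    - [0.023,0.078,-0.065]
  rotation:
    - [-3.5,2.5,6.0]
    - [-7.0,5.0,12.1]
    - [-10.5,7.5,18.0]
    - [-14.0,10.0,24.0]
    - [-17.3,12.4,29.9]
    - [-20.6,14.6,35.9]
    - [-23.8,16.6,41.9]
    - [-26.8,18.5,47.9]
    - [-29.6,20.1,54.0]
    - [-32.2,21.5,60.1]
    - [-34.6,22.7,66.4]
  fingers: -1

```text
t: 9.4
tool_pos: [0.4682, -0.0999, 0.2438]
eef_rot: [[-0.225, 0.868, 0.444], [0.862, -0.035, 0.506], [0.454, 0.496, -0.74]]
force: [0.3, 0.1, 0.9]
gripper_width: 0.998
grip_force: 0.0
```

```bash
sed -i 's/qi\[4\]+=.25/qi[4]+=.05/; s/.08\*np.sin/.02*np.sin/' flip.py; python3 - <<'E'
from flip import *
o,P=plan(16)
rows(o,P[:12])
E
```

```text
goal [-0.218  0.45   2.476  2.785  0.493 -1.454] 2.550057498958415e-27
1 [-0.701  0.327  2.153  1.066  0.953 -1.512] 1.9e-25 dq 0.10 ang 5.4 [ 0.467 -0.093  0.241]
2 [-0.709  0.335  2.195  1.166  0.949 -1.539] 7.9e-26 dq 0.10 ang 5.4 [ 0.467 -0.087  0.238]
3 [-0.712  0.343  2.236  1.266  0.943 -1.562] 9.0e-26 dq 0.10 ang 5.4 [ 0.466 -0.08   0.235]
4 [-0.711  0.352  2.277  1.367  0.936 -1.581] 8.1e-26 dq 0.10 ang 5.4 [ 0.465 -0.074  0.231]
5 [-0.704  0.361  2.318  1.471  0.927 -1.597] 1.6e-25 dq 0.10 ang 5.4 [ 0.464 -0.068  0.227]
6 [-0.69   0.37   2.357  1.578  0.915 -1.609] 8.9e-25 dq 0.11 ang 5.5 [ 0.463 -0.061  0.222]
7 [-0.67   0.38   2.394  1.689  0.901 -1.618] 3.9e-24 dq 0.11 ang 5.5 [ 0.463 -0.055  0.217]
8 [-0.642  0.39   2.428  1.805  0.883 -1.622] 1.1e-23 dq 0.12 ang 5.6 [ 0.462 -0.048  0.211]
9 [-0.607  0.4    2.458  1.925  0.861 -1.621] 1.8e-23 dq 0.12 ang 5.7 [ 0.461 -0.042  0.204]
10 [-0.564  0.409  2.483  2.049  0.834 -1.614] 8.7e-24 dq 0.12 ang 5.8 [ 0.46  -0.035  0.196]
11 [-0.514  0.417  2.501  2.176  0.801 -1.6  ] 7.9e-25 dq 0.13 ang 5.9 [ 0.459 -0.029  0.187]
12 [
[... 295 characters left out ...]
  2.495  2.667  0.573 -1.483] 1.4e-20 dq 0.12 ang 6.2 [ 0.456 -0.003  0.148]
16 [-0.218  0.45   2.476  2.785  0.493 -1.454] 2.6e-20 dq 0.12 ang 6.3 [0.455 0.003 0.138]
off [[0.005, -0.002, 0.005], [0.009, -0.005, 0.01], [0.013, -0.007, 0.015], [0.017, -0.01, 0.021], [0.021, -0.013, 0.027], [0.025, -0.016, 0.033], [0.028, -0.02, 0.04], [0.031, -0.024, 0.048], [0.033, -0.028, 0.056], [0.036, -0.033, 0.065], [0.038, -0.038, 0.074], [0.039, -0.044, 0.083]]
rot [[-3.6, 1.1, 3.9], [-7.0, 2.0, 8.0], [-10.2, 2.7, 12.4], [-13.1, 3.1, 16.9], [-15.8, 3.3, 21.7], [-18.2, 3.1, 26.6], [-20.4, 2.7, 31.6], [-22.4, 1.9, 36.8], [-24.1, 0.8, 42.2], [-25.5, -0.6, 47.6], [-26.7, -2.4, 53.1], [-27.6, -4.4, 58.7]]
```

>>> servo_tool:
  offset:
    - [0.005,-0.002,0.005]
    - [0.009,-0.005,0.01]
    - [0.013,-0.007,0.015]
    - [0.017,-0.01,0.021]
    - [0.021,-0.013,0.027]
    - [0.025,-0.016,0.033]
    - [0.028,-0.02,0.04]
    - [0.031,-0.024,0.048]
    - [0.033,-0.028,0.056]
    - [0.036,-0.033,0.065]
    - [0.038,-0.038,0.074]
    - [0.039,-0.044,0.083]
  rotation:
    - [-3.6,1.1,3.9]
    - [-7.0,2.0,8.0]
    - [-10.2,2.7,12.4]
    - [-13.1,3.1,16.9]
    - [-15.8,3.3,21.7]
    - [-18.2,3.1,26.6]
    - [-20.4,2.7,31.6]
    - [-22.4,1.9,36.8]
    - [-24.1,0.8,42.2]
    - [-25.5,-0.6,47.6]
    - [-26.7,-2.4,53.1]
    - [-27.6,-4.4,58.7]

```text
t: 10.6
tool_pos: [0.4571, -0.0227, 0.1773]
eef_rot: [[0.538, 0.363, 0.761], [0.345, -0.918, 0.195], [0.769, 0.157, -0.619]]
force: [0.8, -0.1, 0.2]
gripper_width: 1.003
grip_force: 0.0
```

```bash
sed -i 's/.02\*np.sin/.0*np.sin/' flip.py; python3 - <<'E'
from flip import *
o,P=plan(5)
rows(o,P)
E
```

```text
goal [-0.219  0.451  2.475  2.784  0.493 -1.454] 6.744956412692205e-27
1 [-0.423  0.447  2.528  2.413  0.765 -1.592] 1.1e-24 dq 0.12 ang 4.2 [ 0.457 -0.018  0.169]
2 [-0.377  0.461  2.534  2.52   0.75  -1.582] 2.1e-30 dq 0.11 ang 4.4 [ 0.456 -0.012  0.161]
3 [-0.324  0.465  2.527  2.619  0.699 -1.552] 1.6e-23 dq 0.10 ang 4.9 [ 0.456 -0.007  0.153]
4 [-0.27   0.459  2.506  2.707  0.608 -1.507] 1.6e-21 dq 0.09 ang 5.6 [ 0.456 -0.002  0.145]
5 [-0.219  0.451  2.475  2.784  0.493 -1.454] 3.3e-31 dq 0.12 ang 6.1 [0.455 0.003 0.138]
off [[-0.004, -0.006, 0.006], [-0.009, -0.012, 0.011], [-0.013, -0.019, 0.017], [-0.018, -0.025, 0.023], [-0.022, -0.031, 0.028]]
rot [[-1.7, -0.8, 3.7], [-3.3, -2.3, 7.5], [-4.9, -4.8, 11.5], [-6.2, -8.4, 15.6], [-7.4, -12.6, 19.8]]
```

>>> servo_tool:
  offset:
    - [-0.004,-0.006,0.006]
    - [-0.009,-0.012,0.011]
    - [-0.013,-0.019,0.017]
    - [-0.018,-0.025,0.023]
    - [-0.022,-0.031,0.028]
    - [-0.022,-0.031,0.028]
  rotation:
    - [-1.7,-0.8,3.7]
    - [-3.3,-2.3,7.5]
    - [-4.9,-4.8,11.5]
    - [-6.2,-8.4,15.6]
    - [-7.4,-12.6,19.8]
    - [-7.4,-12.6,19.8]

```text
t: 11.2
tool_pos: [0.4562, 0.0043, 0.1389]
eef_rot: [[0.764, 0.048, 0.643], [0.038, -0.999, 0.029], [0.644, 0.002, -0.765]]
force: [0.6, -0.2, 0.6]
gripper_width: 1.0
grip_force: 0.0
```

```bash
cat >> flip.py <<'E'
def gof(p,tilt=40,back=0.,o=None):
    o=o or get_obs();R0=np.array(o["eef_rot"]);R=tool_R(tilt)@FLIP;tcp=np.array(p)-R[:,2]*(.006+back)
    print("m",np.round(R0.T@(tcp-o["tool_pos"]),4).tolist(),"deg",np.round(np.rad2deg(Ro.from_matrix(R0.T@R).as_rotvec()),2).tolist())
E
python3 - <<'E'
from flip import *
o=get_obs();print(o["qpos"])
im,d=camera("wrist");cv2.imwrite("pics/w4.png",im[:,:,::-1])
P=wcloud(d,o).reshape(-1,3)
for z0,z1 in((.068,.08),(.055,.08)):
    G=sel(P,(.48,.54),(-.03,.05),(z0,z1));print("grip",len(G),np.percentile(G,[2,50,98],axis=0))
S=sel(P,(.55,.72),(-.06,.08),(.118,.135));print("shell",len(S));S.size and print(circ(S,.045))
gof([.517,.006,.064],back=.03);gof([.517,.006,.064])
E
```

```text
[-0.223  0.448  2.476  2.772  0.492 -1.453]
grip 1866 [[ 0.5   -0.002  0.07 ]
 [ 0.516  0.006  0.076]
 [ 0.539  0.015  0.078]]
grip 1973 [[ 0.499 -0.002  0.063]
 [ 0.515  0.006  0.076]
 [ 0.539  0.015  0.078]]
shell 3590
[0.64  0.013 0.042]
m [-0.002, 0.0008, 0.0608] deg [-0.17, -0.25, 0.49]
m [-0.0021, 0.0009, 0.0908] deg [-0.17, -0.25, 0.49]
```

View pics/w4.png

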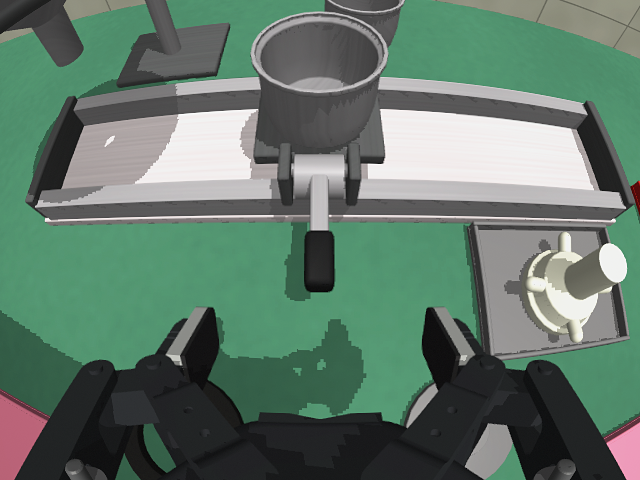

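The wrist view shows the lever grip at (319,262), centred between the open fingers. The claw top is upright in the tray at right. I'll go in and close.

>>> servo_tool:
  offset:
    - [-0.001,0.001,0.03]
    - [-0.002,0.001,0.06]
    - [-0.002,0.001,0.078]
    - [-0.002,0.001,0.09]
    - [-0.002,0.001,0.09]
    - [-0.002,0.001,0.09]
  rotation:
    - [0,0,0.5]
    - [0,0,0.5]
    - [0,0,0.5]
    - [0,0,0.5]
    - [0,0,0.5]
    - [0,0,0.5]
  fingers: -1

```text
t: 11.85
tool_pos: [0.5121, 0.0046, 0.0699]
eef_rot: [[0.763, 0.041, 0.645], [0.029, -0.999, 0.028], [0.646, -0.003, -0.763]]
force: [0.4, 0.9, -0.2]
gripper_width: 1.0
grip_force: 0.0
```

>>> servo_tool:
  offset:
    - [0,0,0]
    - [0,0,0]
    - [0,0,0]
    - [0,0,0]
    - [0,0,0]
    - [0,0,0]
    - [0,0,0]
    - [0,0,0]
    - [0,0,0]
  rotation:
    - [0,0,0]
    - [0,0,0]
    - [0,0,0]
    - [0,0,0]
    - [0,0,0]
    - [0,0,0]
    - [0,0,0]
    - [0,0,0]
    - [0,0,0]
  fingers: 1
  force: 40

```text
t: 12.75
tool_pos: [0.5125, 0.005, 0.07]
eef_rot: [[0.762, 0.041, 0.646], [0.029, -0.999, 0.028], [0.647, -0.003, -0.763]]
force: [-4.6, -0.3, 6.0]
gripper_width: 0.202
grip_force: 43.3
```

```bash
cat >> flip.py <<'E'
def arc(ths,G,H2,hz=.064,tilt=40,dy=0,o=None):
    "H2: hinge xy; G: present grasp point"
    o=o or get_obs();u=np.array([np.cos(YAW),np.sin(YAW),0]);R0=np.array(o["eef_rot"])
    h=np.array([*H2,hz]);v=np.array(G)-h;c=-(v@u);s=v[2];r=np.hypot(c,s);t0=np.arctan2(s,c);print("r %.4f th0 %.3f"%(r,t0))
    print([np.round(R0.T@(-u*r*(np.cos(t)-np.cos(t0))+np.array([0,0,r*(np.sin(t)-np.sin(t0))])),4).tolist() for t in ths])
E
python3 - <<'E'
from flip import *
o=get_obs();R=np.array(o["eef_rot"]);G=o["tool_pos"]+R[:,2]*.006;print(G)
arc(np.linspace(.1,.95,9),G,[.5825,.0106])
E
```

```text
[0.516 0.005 0.065]
r 0.0663 th0 0.022
[[0.0036, -0.0, -0.0037], [0.0089, -0.0, -0.0084], [0.0147, -0.0001, -0.0124], [0.0209, -0.0001, -0.0158], [0.0273, -0.0001, -0.0185], [0.0341, -0.0001, -0.0205], [0.041, -0.0001, -0.0218], [0.048, -0.0002, -0.0223], [0.0551, -0.0002, -0.0221]]
```

>>> servo_tool:
  offset:
    - [0.0036,0,-0.0037]
    - [0.0089,0,-0.0084]
    - [0.0147,0,-0.0124]
    - [0.0209,0,-0.0158]
    - [0.0273,0,-0.0185]
    - [0.0341,0,-0.0205]
    - [0.041,0,-0.0218]
    - [0.048,0,-0.0223]
    - [0.055,0,-0.0221]
    - [0.055,0,-0.0221]
    - [0.055,0,-0.0221]
  rotation:
    - [0,0,0]
    - [0,0,0]
    - [0,0,0]
    - [0,0,0]
    - [0,0,0]
    - [0,0,0]
    - [0,0,0]
    - [0,0,0]
    - [0,0,0]
    - [0,0,0]
    - [0,0,0]
  force: 30

```text
t: 13.85
tool_pos: [0.5404, 0.0061, 0.1233]
eef_rot: [[0.761, 0.041, 0.647], [0.029, -0.999, 0.028], [0.648, -0.003, -0.762]]
force: [-6.4, 3.6, -0.9]
gripper_width: 0.206
grip_force: 38.5
```

```bash
python3 - <<'E'
from flip import *
o=get_obs();R=np.array(o["eef_rot"]);G=o["tool_pos"]+R[:,2]*.006;print(G,o["qpos"])
print("rail vec in tool",[np.round(R.T@(np.array([-np.sin(YAW),np.cos(YAW),0])*s),4).tolist() for s in(.03,.06,.09,.12,.15,.17)])
im,d=camera("wrist");cv2.imwrite("pics/w5.png",im[:,:,::-1])
P=wcloud(d,o).reshape(-1,3)
S=sel(P,(.55,.72),(-.06,.08),(.118,.135));print("shell",len(S));S.size and print(circ(S,.045))
E
```

```text
[0.544 0.006 0.119] [-0.17   0.532  2.29   2.778  0.397 -1.393]
rail vec in tool [[-0.0001, -0.03, 0.0], [-0.0002, -0.06, 0.0001], [-0.0003, -0.09, 0.0001], [-0.0003, -0.12, 0.0002], [-0.0004, -0.15, 0.0002], [-0.0005, -0.17, 0.0002]]
shell 8003
[0.639 0.01  0.043]
```

View pics/w5.png

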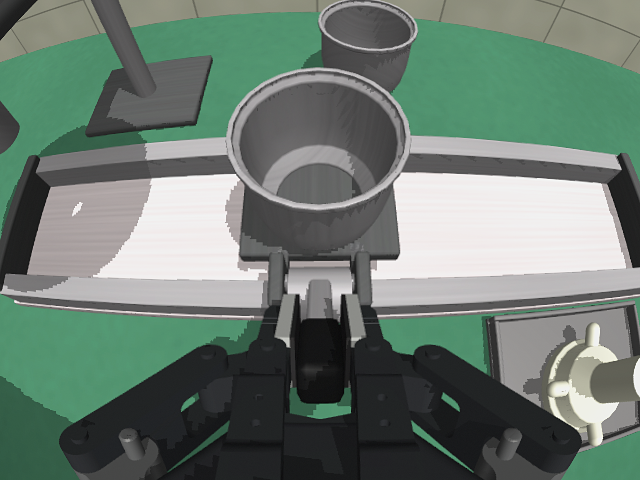

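The lever is raised to about 0.95 rad and still held at (322,350). I'll slide the carriage along the rail (tool −y).

>>> servo_tool:
  offset:
    - [0,-0.01,0]
    - [0,-0.025,0]
    - [0,-0.042,0]
    - [0,-0.059,0]
    - [0,-0.076,0]
    - [0,-0.093,0]
    - [-0.001,-0.11,0]
    - [-0.001,-0.127,0]
    - [-0.001,-0.144,0]
    - [-0.001,-0.158,0]
    - [-0.001,-0.168,0]
    - [-0.001,-0.172,0]
  rotation:
    - [0,0,0]
    - [0,0,0]
    - [0,0,0]
    - [0,0,0]
    - [0,0,0]
    - [0,0,0]
    - [0,0,0]
    - [0,0,0]
    - [0,0,0]
    - [0,0,0]
    - [0,0,0]
    - [0,0,0]

```text
t: 15.1
tool_pos: [0.532, 0.1782, 0.1232]
eef_rot: [[0.762, 0.04, 0.646], [0.027, -0.999, 0.029], [0.647, -0.004, -0.762]]
force: [-12.5, -5.6, 4.7]
gripper_width: 0.208
grip_force: 39.6
```

```bash
python3 - <<'E'
from flip import *
o=get_obs();R=np.array(o["eef_rot"]);G=o["tool_pos"]+R[:,2]*.006;print(G,o["qpos"])
im,d=camera("wrist");cv2.imwrite("pics/w6.png",im[:,:,::-1])
W=wcloud(d,o);np.savez("w6.npz",W=W,im=im);P=W.reshape(-1,3)
S=sel(P,(.55,.72),(.1,.27),(.120,.132));print("shell",len(S));S.size and print(circ(S,.045))
Z=sel(P,(.59,.68),(.14,.24),(.136,.182));print("spout",len(Z));len(Z) and print(np.percentile(Z,[2,50,98],axis=0))
F=sel(P,(.5,.76),(.05,.33),(.18,.26));print("funnel",len(F));len(F) and print(np.percentile(F,[2,50,98],axis=0))
E
```

```text
[0.536 0.178 0.119] [ 0.263  0.549  2.223  3.564  0.35  -1.796]
shell 3040
[0.631 0.182 0.041]
spout 745
[[0.62  0.18  0.168]
 [0.622 0.191 0.175]
 [0.63  0.202 0.18 ]]
funnel 35448
[[0.5   0.123 0.181]
 [0.559 0.185 0.223]
 [0.643 0.247 0.234]]
```

View pics/w6.png

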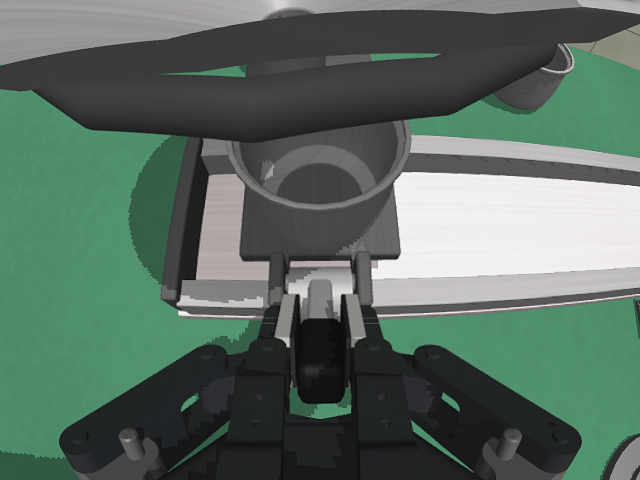

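The carriage is near the spout: shell rim centre is at about (320,145) and the spout shows dimly at (290,65). I'll fit both to get the remaining distance.

```bash
python3 - <<'E'
from h import *
np.set_printoptions(precision=4,suppress=True)
P=np.load("w6.npz")["W"].reshape(-1,3)
F=sel(P,(.5,.66),(.08,.30),(.150,.243));
cone=lambda q:np.hypot(F[:,0]-q[0],F[:,1]-q[1])-np.where(F[:,2]<.184,.013,.013+(F[:,2]-.184)*q[2])
f=least_squares(cone,[.633,.192,1.4],loss="soft_l1",f_scale=.003);print("cone",f.x,len(F),np.median(np.abs(cone(f.x))))
Z=sel(P,(.59,.68),(.14,.24),(.145,.182))
for r in(.013,.012):
    g=least_squares(lambda q:np.hypot(Z[:,0]-q[0],Z[:,1]-q[1])-r,[.633,.192],loss="soft_l1",f_scale=.002);print("spout",g.x)
S=sel(P,(.55,.72),(.1,.27),(.122,.130))
# outer rim, r .045 fixed; shell wall outside below rim
for nm,Q,r in(("rim",S,.0435),("wall",sel(P,(.55,.66),(.1,.27),(.07,.12)),None)):
    g=least_squares(lambda q:np.hypot(Q[:,0]-q[0],Q[:,1]-q[1])-(r or q[2]),[.633,.185,.043],loss="soft_l1",f_scale=.002);print(nm,len(Q),g.x,np.percentile(Q[:,1],[1,99]))
# current top/scene pictures
for c in("top","scene"):
    im,d=camera(c);C=cloud(c,d).reshape(-1,3)
    F2=sel(C,(.5,.8),(.05,.35),(.236,.27));h=cv2.convexHull(F2[:,:2].astype(np.float32))[:,0];print(c,"funnel",circ(h,.098))
    Q=sel(C,(.5,.8),(.1,.3),(.045,.058));print("plate",len(Q),np.percentile(Q[:,1],[2,98]) if len(Q) else 0)
    Q=sel(C,(.55,.75),(.12,.26),(.118,.132));print("rim",len(Q),circ(Q,.045) if len(Q)>10 else 0)
E
```

```text
cone [0.5171 0.1776 1.0237] 61145 0.015115810003492963
spout [0.6337 0.1915]
spout [0.6325 0.1914]
rim 2668 [0.6335 0.1822 0.043 ] [0.1381 0.2236]
wall 10904 [0.6221 0.1811 0.0431] [0.1432 0.2206]
top funnel [0.6336 0.1923 0.0979]
plate 133 [0.1028 0.2811]
rim 4 0
scene funnel [0.6334 0.192  0.0979]
plate 1001 [0.133  0.2314]
rim 158 [0.6354 0.1816 0.0421]
```

>>> servo_tool:
  offset:
    - [0,-0.003,0]
    - [0,-0.006,0]
    - [0,-0.009,0]
    - [0,-0.0095,0]
    - [0,-0.0095,0]
    - [0,-0.0095,0]
  rotation:
    - [0,0,0]
    - [0,0,0]
    - [0,0,0]
    - [0,0,0]
    - [0,0,0]
    - [0,0,0]

```text
t: 15.85
tool_pos: [0.5315, 0.187, 0.1232]
eef_rot: [[0.762, 0.039, 0.646], [0.027, -0.999, 0.029], [0.647, -0.004, -0.763]]
force: [-13.5, -3.6, 5.9]
gripper_width: 0.205
grip_force: 39.8
```

```bash
cat > chk.py <<'E'
from flip import *
np.set_printoptions(precision=4,suppress=True)
def chk(wr=True):
    o=get_obs()
    if wr:
        im,d=camera("wrist");P=wcloud(d,o).reshape(-1,3)
        Z=sel(P,(.59,.68),(.14,.24),(.145,.182));g=least_squares(lambda q:np.hypot(Z[:,0]-q[0],Z[:,1]-q[1])-.013,[.633,.192],loss="soft_l1",f_scale=.002);print("w spout",g.x,len(Z))
        Q=sel(P,(.55,.72),(.1,.27),(.122,.130));g=least_squares(lambda q:np.hypot(Q[:,0]-q[0],Q[:,1]-q[1])-.0435,[.633,.185],loss="soft_l1",f_scale=.002);print("w rim",g.x,len(Q))
    im,d=camera("scene");C=cloud("scene",d).reshape(-1,3)
    F2=sel(C,(.5,.8),(.05,.35),(.236,.27));h=cv2.convexHull(F2[:,:2].astype(np.float32))[:,0];print("s funnel",circ(h,.098))
    Q=sel(C,(.6,.72),(.1,.3),(.048,.058));print("s plate",np.percentile(Q[:,1],[2,98]),np.percentile(Q[:,1],[2,98]).mean())
    Q=sel(C,(.55,.75),(.12,.26),(.118,.132));print("s rim",len(Q),circ(Q,.045))
    return im
E
python3 - <<'E'
from chk import *
chk();o=get_obs();R=np.array(o["eef_rot"]);G=o["tool_pos"]+R[:,2]*.006;print(o["t"],G)
# hinge xy from the grip line: shell centre on rail line minus .058
u=np.array([np.cos(YAW),np.sin(YAW)]);H=np.array([.6333,.1915])-.058*u
H[1]=G[1]+ (H[0]-G[0])*np.tan(YAW)
print(H);arc(np.linspace(.85,-.03,10),G,H)
E
```

```text
w spout [0.6328 0.1911] 858
w rim [0.6331 0.1908] 2640
s funnel [0.6353 0.1917 0.0988]
s plate [0.1422 0.2401] 0.19115989525487548
s rim 124 [0.6347 0.1895 0.0421]
15.95 [0.5354 0.1872 0.1186]
[0.5754 0.1889]
r 0.0677 th0 0.939
[[-0.006, 0.0, -0.0002], [-0.0126, 0.0001, 0.0003], [-0.0191, 0.0001, 0.0014], [-0.0255, 0.0001, 0.0031], [-0.0317, 0.0002, 0.0054], [-0.0376, 0.0002, 0.0083], [-0.0433, 0.0002, 0.0118], [-0.0485, 0.0003, 0.0158], [-0.0533, 0.0003, 0.0203], [-0.0577, 0.0003, 0.0253]]
```

Wrist and scene cameras agree to about 1–2 mm that the shell is centred. I'll lower the lever along its arc.

>>> servo_tool:
  offset:
    - [-0.006,0,0]
    - [-0.0126,0,0.0003]
    - [-0.0191,0,0.0014]
    - [-0.0255,0,0.0031]
    - [-0.0317,0,0.0054]
    - [-0.0376,0,0.0083]
    - [-0.0433,0,0.0118]
    - [-0.0485,0,0.0158]
    - [-0.0533,0,0.0203]
    - [-0.0577,0,0.0253]
    - [-0.0577,0,0.0253]
    - [-0.0577,0,0.0253]
  rotation:
    - [0,0,0]
    - [0,0,0]
    - [0,0,0]
    - [0,0,0]
    - [0,0,0]
    - [0,0,0]
    - [0,0,0]
    - [0,0,0]
    - [0,0,0]
    - [0,0,0]
    - [0,0,0]
    - [0,0,0]

```text
t: 17.15
tool_pos: [0.5066, 0.1863, 0.0684]
eef_rot: [[0.757, 0.039, 0.652], [0.027, -0.999, 0.029], [0.653, -0.004, -0.757]]
force: [-6.3, -5.4, 16.1]
gripper_width: 0.209
grip_force: 44.3
```

```bash
python3 - <<'E'
from chk import *
o=get_obs();R=np.array(o["eef_rot"]);print(o["tool_pos"]+R[:,2]*.006)
print("down 3mm",R.T@[0,0,-.003]);chk()
E
```

```text
[0.5105 0.1865 0.0639]
down 3mm [-0.002   0.      0.0023]
w spout [0.633 0.192] 0
w rim [0.6324 0.1911] 3643
s funnel [0.6342 0.1921 0.0981]
s plate [0.1426 0.2406] 0.19161028641797084
s rim 126 [0.6352 0.1896 0.0417]
```

>>> servo_tool:
  offset:
    - [-0.001,0,0.0012]
    - [-0.002,0,0.0023]
    - [-0.002,0,0.0023]
  rotation:
    - [0,0,0]
    - [0,0,0]
    - [0,0,0]

```text
t: 17.55
tool_pos: [0.5067, 0.1864, 0.0675]
eef_rot: [[0.754, 0.039, 0.656], [0.026, -0.999, 0.03], [0.657, -0.005, -0.754]]
force: [-18.7, -4.4, 44.7]
gripper_width: 0.199
grip_force: 48.7
```

>>> servo_tool:
  offset:
    - [0.0014,0,-0.0016]
    - [0.0014,0,-0.0016]
    - [0.0014,0,-0.0016]
    - [0.0014,0,-0.0016]
    - [0.0014,0,-0.0016]
    - [0.0014,0,-0.0016]
    - [0.001,0,-0.03]
    - [0.001,0,-0.06]
    - [0.001,0,-0.09]
    - [0.001,0,-0.1]
    - [0.001,0,-0.1]
  rotation:
    - [0,0,0]
    - [0,0,0]
    - [0,0,0]
    - [0,0,0]
    - [0,0,0]
    - [0,0,0]
    - [0,0,0]
    - [0,0,0]
    - [0,0,0]
    - [0,0,0]
    - [0,0,0]
  fingers: -1

```text
t: 18.65
tool_pos: [0.4408, 0.1836, 0.1404]
eef_rot: [[0.761, 0.041, 0.647], [0.029, -0.999, 0.029], [0.648, -0.003, -0.762]]
force: [0.8, -0.0, -0.3]
gripper_width: 0.997
grip_force: 0.0
```

```bash
python3 - <<'E'
from chk import *
o=get_obs();im,d=camera("wrist");cv2.imwrite("pics/w7.png",im[:,:,::-1]);P=wcloud(d,o).reshape(-1,3)
G=sel(P,(.485,.53),(.17,.205),(.055,.12));print("grip",len(G),np.percentile(G,[2,50,98],axis=0))
T=G[G[:,2]>.068];print("slope dz/dx",np.polyfit(T[:,0],T[:,2],1))
N=sel(P,(.45,.58),(-.27,-.13),(.07,.095));print("claw neck",len(N),np.median(N,0) if len(N) else 0)
chk();print(get_obs()["t"])
E
```

```text
grip 1850 [[0.4903 0.1764 0.0621]
 [0.5058 0.185  0.074 ]
 [0.5284 0.1936 0.0758]]
slope dz/dx [0.0002 0.0737]
claw neck 0 0
w spout [0.6342 0.1915] 1133
w rim [0.632  0.1913] 2186
s funnel [0.6336 0.1916 0.0977]
s plate [0.1428 0.2406] 0.19165517672299637
s rim 127 [0.6347 0.1904 0.0423]
18.8
```

View pics/w7.png

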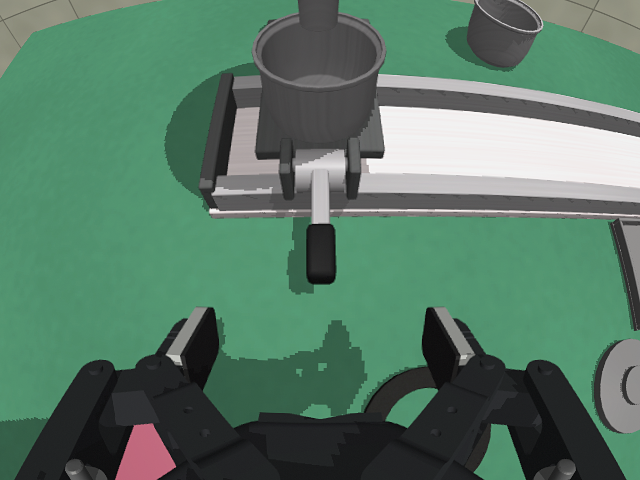

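The view shows the lever level, grip at (320,253). The shell is centred under the spout at about (319,20), the hand is clear and the claw top was left untouched. I'm handing in.

```bash
python3 -c "
from plant import *
print(sign_off())"
```

```text
the job is handed in; nothing more can be done
None
```

I handed the job in at about 19 s: the claw top stands upright in the grey tray, and the shell is within about 2 mm of the spout axis by the cameras, with the lever level and locked. My first move call wrongly used mm and a 900 N grip setting, but it ran only two rows in the intended direction and touched nothing.

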